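Hang and load the spittoon arm of a tasting stand

TASK

Hang the loose holder arm on the tasting stand: press its two hook tabs into the top two slots of the slotted rail until its plate is flush, then press it down until the lock pin clicks out through the hole in the plate. Feel for the slots and do not force or knock the arm against the stand; then stand the spit beaker upright in the arm's tray, setting it down gently, and leave the two glasses beside the stand alone.

Things in the scene. Friction and masses are not known exactly. Their poses are not given: they have to be found in the camera images.
- stand: fixed tasting stand: wooden foot 150x110x14 mm (x -110 to +40) carrying an upright steel rail 34 mm wide, front web 4 mm thick, 16 mm free behind it. Origin on the table under the middle of the rail's front face, which looks to -x (about to the robot); z up. The rail is clamped at any height: it may stand up to 12 mm higher or lower than nominal; this pose does not tell, so feel or look for it
- slots_place (a point): on the rail's face midway between the top two slots, 185 mm up, if the rail stood at nominal height; the real spot is up to 12 mm above or below. The lock pin is there. Four upright slots, 9 mm wide, 20 mm high, in one column at 44 mm pitch: the top two are centred 22 mm above and below the pin. Nominal rail top 229 mm. The rail does not shift under load
- lock_pin (a joint): travel (m) of the flat-ended 6 mm brass spring pin in the rail's face: 0 = out, 4 mm proud; 0.004 = pushed in flush. Its spring gives 6 N out, 12 N flush. The arm's plate, flush on the rail above its locked height, holds the pin in; with the arm fully down it springs out into the plate's hole, back to 0
- holder_arm: loose steel holder arm, about 0.28 kg, 161 mm long, 82 wide, 74 high, standing on its flat underside. Origin on the underside below the grip; x points to its hook tabs (into the rail when hung), z up. At the back a plate 26 mm wide, 74 high, back face at x = +45 mm, carries two hook tabs. Locked at nominal rail height its underside is 143 mm above the table
- grip (a point): on the holder arm, x = 0, y = 0, 58 mm above its underside: middle of the grip, a flat bar along the arm's x, 12 mm thick in y, 26 mm high (46 to 72 mm above the underside), from x = -15 to +40 mm, braced from below. Grasp it from above, closing along the arm's y
- tab_tip (a point): on the holder arm at x = +55 mm, 54 mm up: tip of the upper tab. Each tab is 6 mm wide, stands 10 mm out of the plate: a shank 8 mm high (lower edges 10 and 54 mm up) with a hook 8 mm farther down; 5.5 mm between hook and plate. 16 mm high in all, they enter the slots with the arm 8 to 12 mm above locked height, then go down against up to 15 N of friction till the shanks sit on the slots
- pin_hole (a point): on the holder arm: centre of the 9 mm square hole in its plate, on the plate's back face (x = +45 mm, y = 0, 42 mm above the underside, midway between the tabs' slots). Lies on the lock pin when locked
- tray (a point): on the holder arm: centre of the floor of its round tray (x = -65 mm, y = 0, 4 mm above the underside). The tray is 72 mm wide inside, its rim 6 mm above its floor
- spit_beaker: open stoneware beaker with a dark band, 0.18 kg, 80 mm high, 63 mm wide at the rim, 50 mm at the foot. Origin at the centre of its underside, z up. Take it from above round the outside, 20 to 30 mm below the rim, where it is about 62 mm wide
- glass_left: empty stemmed tasting glass, 64 mm wide, 155 mm high, behind and left of the stand; origin under its foot; leave it alone
- glass_right: stemmed tasting glass with a little red wine in it, 64 mm wide, 155 mm high, behind and right of the stand; origin under its foot; leave it alone
Things that resemble listed ones, but are neither listed nor needed, are in the scene too. Leave any green or orange look-alike of the spit_beaker alone.

How it is judged:
By the outcome, as a careful person would: the job done as asked, in the order asked, and still so for the second after the job is handed in, with the robot touching nothing.
It also fails if it takes over 70 s, if anything falls off the work surface, if the arm or the gripper's body presses on something with over 40 N, if the wrist force passes 120 N, or if a joint passes its speed limit or range.

ROBOT

A 7-joint arm with a two-finger parallel gripper is mounted at the origin on the work surface; the furniture and walls round the work are solid. World frame = base frame: x ahead of the robot, y to its left, z up, the work surface at z = 0. Lengths are in m, angles in rad, forces in N, time in s.
With the tool pointing down it reaches from about 0.4 to 0.85 m from the base axis. Payload 10.4 kg.
Tool frame: the origin (TCP) lies on the centre line of the jaws, within the pads' length; the fingertips stand 11 mm ahead of it and the grasp point (between the pads) lies 8 mm behind it (tip_reach is the distance from the TCP to the fingertips, in m); z points along the fingers, y is the line along which they close (so a half turn about z gives the same grasp; the last joint's range is limited). The gripper opens to 85 mm and grips with 20 to 120 N. Pads are 22 mm wide; open, the fingers measure 114 mm over their backs; the gripper's body (76 mm by 85 mm) begins 54 mm behind the grasp point. The pads swing forward as they close: fully open they stand 13 mm farther back than shut.
Start: joints at [1.113, 0.332, -0.065, 1.46, 0.022, 1.35, -0.088], TCP at [0.263, -0.567, 0.242] pointing down, gripper open.
Joint ranges: [-2.6, 2.6], [-0.5, 2.12], [-1.47, 1.34], [0.16, 2.42], [-1.27, 4.41], [0.06, 2.06], [-2.6, 2.6]. Speed limits (rad/s): [2.22, 2.22, 2.79, 2.79, 3.14, 3.14, 3.14].

INTERFACE

Orientations are given as a unit quaternion [x, y, z, w].
In Python, from workcell import get_obs, camera, hand_in, tip_reach gives the robot as it stands. The module is installed in compiled form; this text tells all that it offers.
- The arm moves only by the tool move_arm, never from a script. Its argument "plan" is a list of rows, each an object with "delta_pos": the shift along the tool's x, y, z in fractions of the full range, 1 being 50 cm, a list of three; "turn": the turn, a rotation vector about the tool's x, y, z in parts of the range, where 1.0 means 90 degrees, a list of three; "fingers": the closure, from 0 (fully open) to 1 (shut). A call has 1 to 12 rows; each row is the pose to reach, as a shift and turn from the pose commanded when the call began, along the tool's axes at that moment; what a row does not reach only later rows make up. A row lasts 1/8 s, in which the tool goes at most 62.5 mm and 10.7 degrees, less where a joint would pass 70% of its speed; a pose out of reach is approached as far as the arm can. A shift or turn number past 1, either way, is cut back to 1. A call with a gripper value outside its range is refused whole. The fingers move at their own pace and stop on an object; "force" is the grip in N (left out, the last holds). Time passes only in rows, so rows that repeat a pose let the fingers close. It gives the time, the measured TCP pose, the force, the opening and the grip force at its end, in the units of the state.
- get_obs(): the state, without advancing time (a new reading comes with each control period).
- camera(name): name is "scene" or "top" or "wrist"; returns a dict with "color" (420x560x3 uint8, red, green, blue), "range_z" (420x560 float32, m along the optical axis (not along the pixel's ray), 0 where there is no reading), "fx", "fy", "cx", "cy" (pixels), "R" (3x3) and "t" (3): a world point X has camera coordinates R X + t; the wrist camera has in their place "tool_from_camera" (4x4, takes a point from camera to tool coordinates, whose origin is the TCP and whose axes are the flange's). Camera axes: x right, y down, z forward; pixel columns grow to the right and rows downward; lengths in m; the calibration is good to about 2 mm. A picture is of the moment at which its call begins: read the wrist's pose just before it.
- hand_in(): hands the job in; it is judged then, once.
The state is a dict: "clock": time; "joint_pos": joint angles; "joint_velocities": joint speeds; "tau": joint torques, N m; "position": TCP position; "ee_rot": TCP orientation; "ft_force": force on the tool from outside, world axes, zero at the start; "torque": the same for the moment, N m; "grip_width": opening from 0.0 (shut) to 1.0 (fully open); "grasp_force": force on a finger pad.
Only numpy, scipy, OpenCV 4.12 (cv2) and the standard library are available. Lean on these libraries where they do the work, as an engineer would, in place of code of your own. Each camera call takes 0.05 s, during which the arm holds its last target. There are 200 camera calls.

## Working session

There is one attempt and no reset: what is moved stays moved. The work goes in short steps, Python scripts to look and compute and a tool call to move; the robot and the scene stay as the last step left them, time stands still between calls to the robot, and variables do not carry over. Pictures are saved under pics/ and viewed, at most 13 in all, crops included, and the job is handed in when it is done.

Besides the shell and the picture viewer there is one more tool, called as name(argument=value, ...) on one line, values as JSON. move_arm: Moves the arm, as the interface text tells. Its arguments: {"type":"object","properties":{"plan":{"type":"array","items":{"type":"object","properties":{"delta_pos":{"type":"array","items":{"type":"number"}},"turn":{"type":"array","items":{"type":"number"}},"fingers":{"type":"number"}}}},"force":{"type":"number"}},"required":["plan"]}

```bash
mkdir -p pics; cat > h.py <<'E'
import numpy as np, cv2, pickle
from workcell import get_obs, camera, hand_in, tip_reach
from scipy.spatial.transform import Rotation as Rn
def pts(c, obs=None):
    z=c["range_z"]; v,u=np.mgrid[:z.shape[0],:z.shape[1]]
    P=np.stack([(u-c["cx"])/c["fx"]*z,(v-c["cy"])/c["fy"]*z,z],-1)
    if "R" in c: W=(P-np.array(c["t"]))@np.array(c["R"])
    else:
        T=np.array(c["tool_from_camera"]); Q=P@T[:3,:3].T+T[:3,3]
        W=Q@Rn.from_quat(obs["ee_rot"]).as_matrix().T+np.array(obs["position"])
    W[z==0]=np.nan
    return W
def save(n,im): cv2.imwrite("pics/"+n,im[:,:,::-1])
E
python3 - <<'E'
from h import *
o=get_obs(); print(o, tip_reach)
for n in("scene","top"):
    c=camera(n); pickle.dump(c,open(n+".pkl","wb")); save(n+".png",c["color"]); print(n,c["fx"],-np.array(c["R"]).T@c["t"],np.array(c["R"])[2])
E
```

```text
{'clock': 0.0, 'joint_pos': array([ 1.11341046,  0.33288509, -0.06468815,  1.46094637,  0.02161177,
        1.3499404 , -0.08848005]), 'joint_velocities': array([-0.00032124, -0.0006641 ,  0.00021042,  0.00112854,  0.00169385,
       -0.00068189,  0.00098365]), 'tau': array([ 1.44523383e-03, -6.25449300e+01,  5.00456442e-02, -3.91603661e+01,
        1.62045535e-02,  1.01321738e-02,  2.94094639e-05]), 'position': array([ 0.26308657, -0.56651669,  0.24150525]), 'ee_rot': array([ 9.76459305e-01,  2.15700429e-01, -2.01627096e-04, -7.13753045e-04]), 'ft_force': array([ 0.57138086, -0.93013575, -0.58001209]), 'torque': array([-0.05312922,  0.00117539, -0.00814861]), 'grasp_force': 0.0, 'grip_width': 0.999490220692604} 0.011
scene 489.8695333853482 [0.05761859 0.8008349  0.66168383] [ 0.37492614 -0.7884695  -0.48759228]
top 522.2280450322063 [ 0.27932334 -0.02580159  1.57786275] [ 0.14167002  0.00205923 -0.9899118 ]
```

View pics/scene.png

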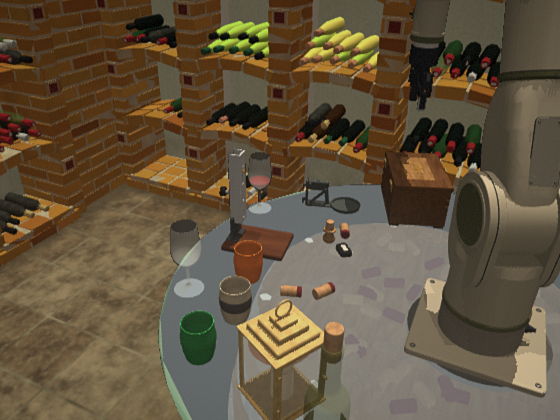

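View pics/top.png

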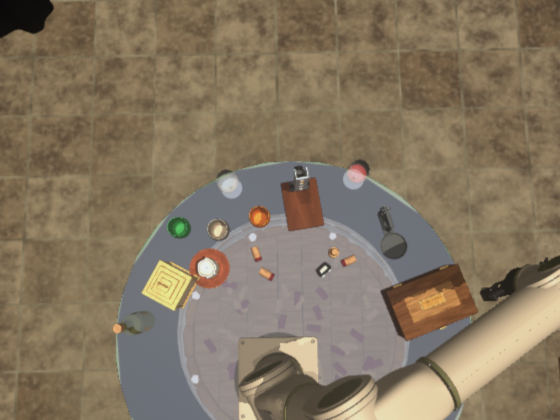

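The scene view shows the banded spit beaker at (235,298), with look-alikes in orange at (248,262) and green at (198,337). The holder arm is at (330,198) and the rail at (238,195). In the top view the banded beaker is at (218,230), orange at (259,216), green at (179,228), the holder arm at (390,232) and the rail at (301,178). I choose the stoneware one with the dark band.

```bash
python3 - <<'E'
from h import *
S=pickle.load(open("scene.pkl","rb"));T=pickle.load(open("top.pkl","rb"))
a=cv2.resize(S["color"][140:345,150:370],(440,410),interpolation=cv2.INTER_CUBIC)
b=cv2.resize(T["color"][150:260,200:420],(440,220),interpolation=cv2.INTER_CUBIC)
save("crop1.png",np.vstack([cv2.resize(a,(600,559-0))[:,:] ])[:560])
WS,WT=pts(S),pts(T)
def reg(W,x,y,z):
    return W[(W[...,0]>x[0])&(W[...,0]<x[1])&(W[...,1]>y[0])&(W[...,1]<y[1])&(W[...,2]>z[0])&(W[...,2]<z[1])]
for n,(u,v) in dict(beaker=(218,230),rail=(301,178),tray=(393,245),grip=(386,215),foot=(302,205),gl=(230,187),gr=(356,175),green=(179,228),orange=(259,216)).items(): print(n,WT[v,u].round(3))
for n,(u,v) in dict(beaker=(235,310),rail=(237,180),tray=(344,204)).items(): print(n,WS[v,u].round(3))
# beaker rim
for nm,W in(("T",WT),("S",WS)):
    b0=WT[230,218]; p=reg(W,(b0[0]-.06,b0[0]+.06),(b0[1]-.06,b0[1]+.06),(.07,.09))
    if len(p): print(nm,"rim",len(p),p.min(0).round(3),p.max(0).round(3),cv2.minEnclosingCircle(p[:,:2].astype(np.float32)))
    # holder
    t=WT[245,393]
    p=reg(W,(t[0]-.06,t[0]+.2),(t[1]-.07,t[1]+.09),(.004,.1)); print(nm,"arm",len(p),p.min(0).round(3),p.max(0).round(3))
    q=reg(p[None],(-1,2),(-1,2),(.04,.09)); print(" top",len(q),cv2.minAreaRect(q[:,:2].astype(np.float32)) if len(q) else 0, np.percentile(q[:,2],[5,50,95]) if len(q) else 0)
    q2=reg(p[None],(-1,2),(-1,2),(.004,.02)); print(" tray",len(q2),cv2.minEnclosingCircle(q2[:,:2].astype(np.float32)),np.median(q2,0))
    f=WT[205,302]
    q=reg(W,(f[0]-.1,f[0]+.2),(f[1]-.1,f[1]+.1),(.011,.02)); print(" foot",len(q),cv2.minAreaRect(q[:,:2].astype(np.float32)))
    q=reg(W,(f[0]-.0,f[0]+.2),(f[1]-.06,f[1]+.06),(.05,.3)); print(" rail",len(q),q.min(0).round(3),q.max(0).round(3),cv2.minAreaRect(q[:,:2].astype(np.float32)))
E
```

```text
beaker [0.434 0.177 0.009]
rail [ 0.543 -0.069  0.239]
tray [ 0.38  -0.349  0.008]
grip [ 0.463 -0.319  0.073]
foot [ 0.504 -0.078  0.016]
gl [0.54  0.126 0.145]
gr [ 0.579 -0.234  0.091]
green [0.442 0.295 0.009]
orange [0.474 0.053 0.006]
beaker [0.414 0.196 0.046]
rail [ 0.548 -0.058  0.174]
tray [ 0.38  -0.355  0.007]
T rim 61 [0.403 0.142 0.07 ] [0.459 0.2   0.087] ((0.4310573637485504, 0.1717281937599182), 0.029519788920879364)
T arm 1175 [ 0.32  -0.419  0.004] [ 0.579 -0.259  0.08 ]
 top 143 ((0.46110570430755615, -0.32713577151298523), (0.07025732100009918, 0.025782044976949692), 24.23118019104004) [0.04921099 0.06963464 0.07596331]
 tray 1014 ((0.44828343391418457, -0.3414258658885956), 0.14581213891506195) [ 0.40593812 -0.33532159  0.00618801]
 foot 1243 ((0.5100076198577881, -0.06658565253019333), (0.16470561921596527, 0.16173669695854187), 89.24559020996094)
 rail 332 [ 0.541 -0.098  0.057] [ 0.601 -0.039  0.241] ((0.5674684643745422, -0.06593549996614456), (0.05956404283642769, 0.05230263993144035), 38.53532409667969)
S rim 302 [0.401 0.139 0.07 ] [0.459 0.198 0.083] ((0.43034908175468445, 0.16821102797985077), 0.030695155262947083)
S arm 914 [ 0.321 -0.417  0.004] [ 0.572 -0.259  0.08 ]
 top 251 ((0.45634087920188904, -0.3221503794193268), (0.06734099984169006, 0.030898690223693848), 3.3331363201141357) [0.04622814 0.06265294 0.07470983]
 tray 585 ((0.45464545488357544, -0.3365263044834137), 0.14093263447284698) [ 0.39582313 -0.33850625  0.00680566]
 foot 1209 ((0.5069128274917603, -0.07959472388029099), (0.14978472888469696, 0.11348427087068558), 7.726366996765137)
 rail 1320 [ 0.538 -0.095  0.05 ] [ 0.597 -0.04   0.237] ((0.5632359981536865, -0.06508597731590271), (0.06202588975429535, 0.04657218977808952), 36.29883575439453)
```

View pics/crop1.png

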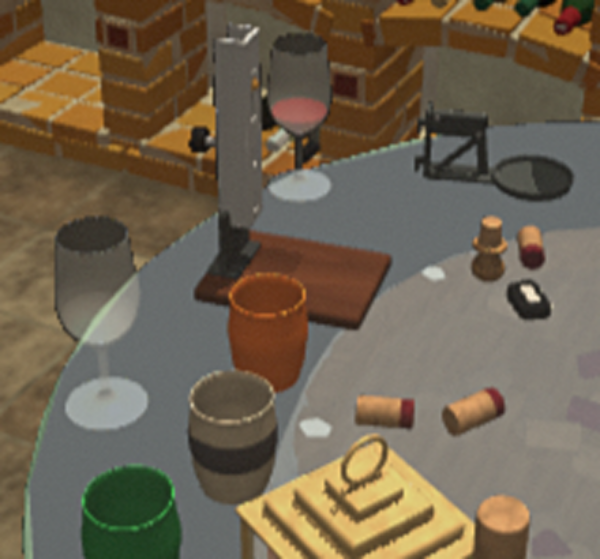

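The crop confirms the stoneware beaker with the dark band, next to the orange and green look-alikes. The arm's hooks point away from the tray, towards +x. Next I move above the arm and refine with the wrist camera.

Careful with the scale: shifts go in shares of 50 cm and turns go in shares of 90 degrees. That gives: 0.25 m is 0.5, 0.23 m is 0.46.

move_arm(plan=[{"delta_pos": [0.08,-0.04,-0.06],"fingers": 0},{"delta_pos": [0.18,-0.09,-0.1],"fingers": 0},{"delta_pos": [0.28,-0.14,-0.1],"fingers": 0},{"delta_pos": [0.38,-0.18,-0.1],"fingers": 0},{"delta_pos": [0.46,-0.22,-0.1],"fingers": 0},{"delta_pos": [0.5,-0.26,-0.1],"fingers": 0},{"delta_pos": [0.5,-0.26,-0.1],"fingers": 0},{"delta_pos": [0.5,-0.26,-0.1],"fingers": 0}])

```text
validation failed for argument at $.pl...
```

```bash
cat > w.py <<'E'
from h import *
import sys
o=get_obs(); c=camera("wrist"); pickle.dump((o,c),open(sys.argv[1]+".pkl","wb")); save(sys.argv[1]+".png",c["color"])
R=Rn.from_quat(o["ee_rot"]).as_matrix()
print(o["clock"],o["position"].round(4),"toolx yaw",np.degrees(np.arctan2(R[1,0],R[0,0])).round(2),"toolz",R[:,2].round(4),o["ft_force"].round(2),o["grip_width"])
E
python3 w.py w1; python3 - <<'E'
from h import *
o,c=pickle.load(open("w1.pkl","rb")); print(np.array(c["tool_from_camera"]).round(3),c["fx"])
W=pts(c,o); 
m=(W[...,2]>.004)&(W[...,2]<.09)
print(m.sum())
q=W[(W[...,2]>.066)&(W[...,2]<.085)]; print(len(q),q.min(0),q.max(0),cv2.minAreaRect(q[:,:2].astype(np.float32)),np.median(q[:,2]))
E
```

```text
0.1 [ 0.2631 -0.5666  0.2416] toolx yaw 24.91 toolz [-6.0e-04  1.1e-03 -1.0e+00] [-0.26  0.42  0.07] 1.0002297244828828
[[ 0.001 -0.95  -0.314  0.08 ]
 [ 1.     0.     0.002  0.002]
 [-0.001 -0.314  0.95  -0.132]
 [ 0.     0.     0.     1.   ]] 317.61351417076696
2352
420 [ 0.18648939 -0.5528797   0.0660695 ] [ 0.31795031 -0.34253685  0.08499421] ((0.2739275395870209, -0.46535027027130127), (0.22248078882694244, 0.10830336064100266), 70.98664855957031) 0.07582013526240375
```

View pics/w1.png

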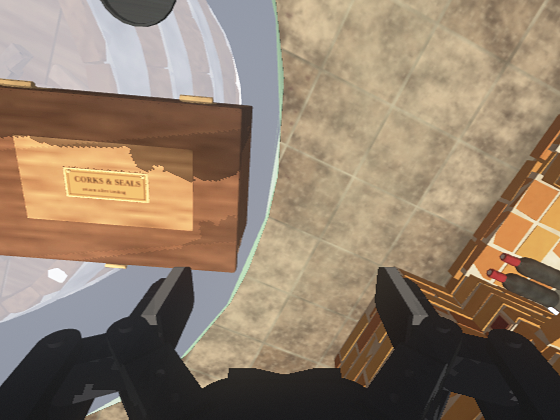

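The move was refused, so the picture only shows the cork box with the tray at its top edge (138,10). I'll add the missing fields.

Scaled: 0.25 m is 0.5, 0.23 m is 0.46.

move_arm(plan=[{"delta_pos": [0.08,-0.04,-0.06],"turn": [0,0,0],"fingers": 0},{"delta_pos": [0.18,-0.09,-0.1],"turn": [0,0,0],"fingers": 0},{"delta_pos": [0.28,-0.14,-0.1],"turn": [0,0,0],"fingers": 0},{"delta_pos": [0.38,-0.18,-0.1],"turn": [0,0,0],"fingers": 0},{"delta_pos": [0.46,-0.22,-0.1],"turn": [0,0,0],"fingers": 0},{"delta_pos": [0.5,-0.26,-0.1],"turn": [0,0,0],"fingers": 0},{"delta_pos": [0.5,-0.26,-0.1],"turn": [0,0,0],"fingers": 0}], force=40)

```text
clock: 1.02
position: [0.4365, -0.3413, 0.2923]
ee_rot: [0.976, 0.218, 0.0, -0.0]
ft_force: [0.6, -1.0, 0.1]
grip_width: 1.001
grasp_force: 0.0
```

```bash
python3 w.py w2; python3 - <<'E'
from h import *
o,c=pickle.load(open("w2.pkl","rb")); W=pts(c,o)
for lo,hi in((.06,.068),(.068,.085)):
    m=(W[...,2]>lo)&(W[...,2]<hi)&(W[...,0]<.56); q=W[m]
    if len(q)>20: print(lo,len(q),q.min(0).round(4),q.max(0).round(4),cv2.minAreaRect(q[:,:2].astype(np.float32)),np.median(q[:,2]))
m=(W[...,2]>.068)&(W[...,2]<.085)&(W[...,0]<.56); 
v,u=np.where(m); print(u.min(),u.max(),v.min(),v.max())
E
```

```text
1.025 [ 0.4365 -0.3413  0.2923] toolx yaw 25.16 toolz [ 3.e-04  5.e-04 -1.e+00] [ 0.63 -1.01  0.1 ] 1.0008797507126599
0.06 618 [ 0.2457 -0.5041  0.06  ] [ 0.4934 -0.3089  0.068 ] ((0.3884923458099365, -0.36750978231430054), (0.22860747575759888, 0.20832188427448273), 20.113100051879883) 0.06381929006119605
0.068 1936 [ 0.2459 -0.5052  0.068 ] [ 0.4868 -0.3085  0.085 ] ((0.38425716757774353, -0.36984264850616455), (0.21962952613830566, 0.20943313837051392), 19.868600845336914) 0.07360709634379048
195 359 129 314
```

View pics/w2.png

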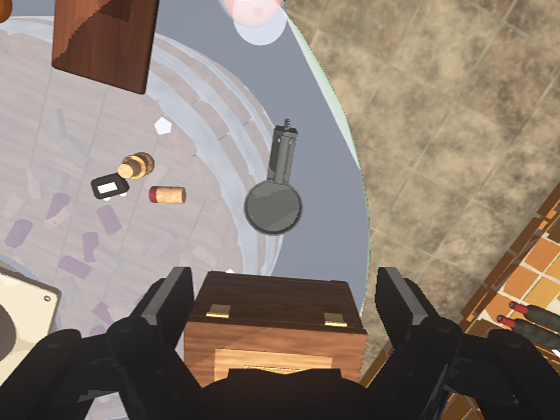

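The view shows the tray at (272,207), the bar and plate running up to (286,128), and the cork box below. I'll fit the bar and tray.

```bash
cat > arm.py <<'E'
from h import *
import sys
o,c=pickle.load(open(sys.argv[1]+".pkl","rb")); W=pts(c,o)
near=(W[...,0]>.33)&(W[...,0]<.54)&(W[...,1]>-.42)&(W[...,1]<-.27)
T=W[near&(W[...,2]>.003)&(W[...,2]<.016)&(W[...,0]<.45)]
q=W[near&(W[...,2]>.065)&(W[...,2]<.085)&(W[...,0]>.42)]
r=cv2.minAreaRect(q[:,:2].astype(np.float32)); print("bar",len(q),r,np.percentile(q[:,2],[5,50,95]))
g=q[:,:2]; 
v=np.linalg.svd(g-g.mean(0),full_matrices=False)[2][0]; v*=np.sign(v[0]); print("yaw pca",np.degrees(np.arctan2(v[1],v[0])),g.mean(0))
hsv=cv2.cvtColor(c["color"],cv2.COLOR_RGB2GRAY)
mask=(hsv<85)&near&(W[...,2]<.02)
n,l,s,ce=cv2.connectedComponentsWithStats(mask.astype(np.uint8)); i=1+np.argmax(s[1:,4]); p=W[l==i][:,:2].astype(np.float32)
print("tray",s[i],cv2.minEnclosingCircle(p),p.mean(0)); 
mid=np.array(r[0]); tc=np.array(cv2.minEnclosingCircle(p)[0]);d=mid-tc;print("yaw tray-bar",np.degrees(np.arctan2(d[1],d[0])),np.linalg.norm(d))
u=d/np.linalg.norm(d); s=(g-tc)@u; print("along",np.percentile(s,[0,2,50,98,100]))
s=(g-tc)@[-u[1],u[0]]; print("across",np.percentile(s,[2,50,98]))
E
python3 arm.py w2
```

```text
bar 651 ((0.4550495147705078, -0.32864269614219666), (0.06079162657260895, 0.02539915405213833), 8.69819450378418) [0.06956061 0.07216279 0.07450015]
yaw pca 16.143268111203163 [ 0.45934389 -0.33099435]
tray [246 188  55  46 235] ((0.3770085573196411, -0.35516157746315), 0.03845781460404396) [ 0.3598308  -0.36670136]
yaw tray-bar 18.768132052741272 0.08242355310445429
along [0.05159096 0.05400582 0.08718408 0.11093269 0.11153781]
across [-0.0147724  -0.00342762  0.00589778]
```

Scaled: 0.13 m is 0.26, 0.08 m is 0.16, 0.155 rad is 0.0987.

move_arm(plan=[{"delta_pos": [0.008,-0.002,0.06],"turn": [0,0,0.049],"fingers": 0},{"delta_pos": [0.016,-0.004,0.16],"turn": [0,0,0.0987],"fingers": 0.3},{"delta_pos": [0.016,-0.004,0.24],"turn": [0,0,0.0987],"fingers": 0.3},{"delta_pos": [0.016,-0.004,0.26],"turn": [0,0,0.0987],"fingers": 0.3},{"delta_pos": [0.016,-0.004,0.26],"turn": [0,0,0.0987],"fingers": 0.3}], force=40)

```text
clock: 1.7
position: [0.4414, -0.3393, 0.1628]
ee_rot: [0.99, 0.139, -0.0, 0.0]
ft_force: [-0.1, -0.4, 1.3]
grip_width: 0.701
grasp_force: 0.0
```

```bash
python3 w.py w3; python3 arm.py w3
```

```text
1.7 [ 0.4414 -0.3393  0.1628] toolx yaw 15.97 toolz [-1.e-04 -2.e-04 -1.e+00] [-0.12 -0.38  1.31] 0.7008158516644272
bar 1472 ((0.45501118898391724, -0.3303103446960449), (0.05957084149122238, 0.025283917784690857), 13.219794273376465) [0.06908142 0.07208639 0.07457294]
yaw pca 16.685030228739535 [ 0.4601908  -0.33047483]
tray [241 230  77  60 554] ((0.3771103620529175, -0.3547673523426056), 0.03856147453188896) [ 0.35845068 -0.36291528]
yaw tray-bar 17.429709691274123 0.08164976460197239
along [0.05138887 0.05377573 0.08832881 0.11082895 0.11105828]
across [-0.01243814 -0.0016837   0.00845739]
```

View pics/w3.png

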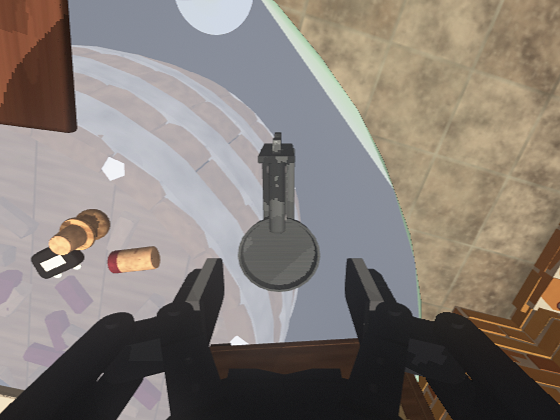

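The view shows the arm upright at u≈278-279: tab at (278,135), plate (277,152), tray (279,254). I'll check the tool-frame lateral offset.

```bash
python3 - <<'E'
from h import *
o,c=pickle.load(open("w3.pkl","rb")); W=pts(c,o); R=Rn.from_quat(o["ee_rot"]).as_matrix()
print(c["cx"],c["cy"],c["tool_from_camera"])
L=(W-o["position"])@R
for v in range(134,290,8):
    m=(L[v,:,2]<.158)&(np.arange(560)>230)&(np.arange(560)<330); u=np.where(m)[0]
    if len(u): print(v,u.min(),u.max(),L[v,u.min()].round(4),L[v,u.max()].round(4))
E
```

```text
284.08315004833946 206.55902936957008 [[ 7.47482412e-04 -9.49640150e-01 -3.13341709e-01  8.02252043e-02]
 [ 9.99998666e-01  2.54834936e-04  1.61319070e-03  1.62149841e-03]
 [-1.45210024e-03 -3.13342496e-01  9.49639074e-01 -1.31879817e-01]
 [ 0.00000000e+00  0.00000000e+00  0.00000000e+00  1.00000000e+00]]
134 275 281 [ 0.054  -0.0057  0.1461] [ 0.0541 -0.0006  0.1445]
142 273 281 [ 0.0527 -0.006   0.1002] [ 0.0473 -0.0006  0.1452]
150 261 294 [ 0.0447 -0.0159  0.1158] [0.039  0.011  0.1556]
158 258 294 [ 0.043  -0.0162  0.0891] [0.0432 0.0088 0.0876]
166 263 294 [ 0.0243 -0.0172  0.1561] [0.0242 0.0112 0.1567]
174 263 294 [ 0.0168 -0.0174  0.1565] [0.0168 0.0113 0.1565]
182 263 294 [ 0.0091 -0.0176  0.157 ] [0.0088 0.0114 0.158 ]
190 263 294 [ 0.0014 -0.0177  0.1566] [0.0014 0.0114 0.1569]
198 263 294 [-0.0067 -0.0179  0.1575] [-0.0067  0.0115  0.1575]
206 264 294 [-0.0143 -0.0171  0.1563] [-0.0147  0.0116  0.1575]
214 264 294 [-0.0223 -0.0172  0.1559] [-0.0224  0.0117  0.1564]
222 258 300 [-0.03   -0.0231  0.1547] [-0.0312  0.0177  0.1578]
230 248 309 [-0.0373 -0.0327  0.1522] [-0.0374  0.0262  0.1524]
238 242 315 [-0.0459 -0.0389  0.1526] [-0.0455  0.0322  0.1516]
246 239 319 [-0.0548 -0.0423  0.1532] [-0.0542  0.0364  0.1521]
254 238 320 [-0.0634 -0.0436  0.153 ] [-0.0631  0.0377  0.1523]
262 239 319 [-0.0716 -0.0428  0.1517] [-0.0717  0.037   0.1518]
270 242 316 [-0.0814 -0.0404  0.1532] [-0.0817  0.0345  0.1536]
278 248 310 [-0.0899 -0.0345  0.152 ] [-0.0903  0.0286  0.1527]
286 258 300 [-0.0997 -0.0247  0.1528] [-0.0998  0.0185  0.1528]
```

Scaled: 0.11 m is 0.22, 0.03 m is 0.06.

move_arm(plan=[{"delta_pos": [0.004,-0.006,0.06],"turn": [0,0,0],"fingers": 0.3},{"delta_pos": [0.004,-0.006,0.14],"turn": [0,0,0],"fingers": 0.3},{"delta_pos": [0.004,-0.006,0.2],"turn": [0,0,0],"fingers": 0.3},{"delta_pos": [0.004,-0.006,0.22],"turn": [0,0,0],"fingers": 0.3},{"delta_pos": [0.004,-0.006,0.22],"turn": [0,0,0],"fingers": 0.6},{"delta_pos": [0.004,-0.006,0.22],"turn": [0,0,0],"fingers": 0.95},{"delta_pos": [0.004,-0.006,0.22],"turn": [0,0,0],"fingers": 0.95},{"delta_pos": [0.004,-0.006,0.22],"turn": [0,0,0],"fingers": 0.95}], force=70)

```text
clock: 2.75
position: [0.4435, -0.3354, 0.0536]
ee_rot: [0.99, 0.139, 0.001, 0.001]
ft_force: [-1.8, 1.2, 7.4]
grip_width: 0.128
grasp_force: 71.0
```

Scaled: -0.237 m is -0.474, -0.22 m is -0.44, 0.145 rad is 0.0923.

move_arm(plan=[{"delta_pos": [0,0,-0.02],"turn": [0,0,0],"fingers": 0.95},{"delta_pos": [0,0,-0.1],"turn": [0,0,0],"fingers": 0.95},{"delta_pos": [0,0,-0.2],"turn": [0,0,0],"fingers": 0.95},{"delta_pos": [0,0,-0.3],"turn": [0,0,0],"fingers": 0.95},{"delta_pos": [0.01,-0.04,-0.4],"turn": [0,0,0.0127],"fingers": 0.95},{"delta_pos": [0.036,-0.12,-0.44],"turn": [0,0,0.0255],"fingers": 0.95},{"delta_pos": [0.068,-0.22,-0.44],"turn": [0,0,0.0446],"fingers": 0.95},{"delta_pos": [0.1,-0.32,-0.44],"turn": [0,0,0.0637],"fingers": 0.95},{"delta_pos": [0.128,-0.42,-0.44],"turn": [0,0,0.0828],"fingers": 0.95},{"delta_pos": [0.144,-0.474,-0.44],"turn": [0,0,0.0923],"fingers": 0.95},{"delta_pos": [0.144,-0.474,-0.44],"turn": [0,0,0.0923],"fingers": 0.95},{"delta_pos": [0.144,-0.474,-0.44],"turn": [0,0,0.0923],"fingers": 0.95}])

```text
clock: 4.25
position: [0.4463, -0.0882, 0.2725]
ee_rot: [0.998, 0.067, -0.0, 0.0]
ft_force: [0.0, -0.7, -3.0]
grip_width: 0.13
grasp_force: 69.5
```

```bash
python3 w.py w4; python3 - <<'E'
from h import *
o,c=pickle.load(open("w4.pkl","rb")); W=pts(c,o); R=Rn.from_quat(o["ee_rot"]).as_matrix(); L=(W-o["position"])@R
m=(W[...,2]>.2)&(W[...,2]<.26)&(L[...,0]>.06)
q=W[m]; 
if len(q): print(len(q),np.percentile(q[:,2],[5,25,50,75,95]),cv2.minAreaRect(q[:,:2].astype(np.float32)))
n,l,s,ce=cv2.connectedComponentsWithStats(m.astype(np.uint8))
for i in range(1,n):
    if s[i,4]>40: print(s[i],L[l==i].min(0).round(4),L[l==i].max(0).round(4),np.median(W[l==i][:,2]))
E
```

```text
4.25 [ 0.4463 -0.0882  0.2725] toolx yaw 7.69 toolz [-1.e-04 -6.e-04 -1.e+00] [ 0.   -0.72 -3.01] 0.13025524437892938
2262 [0.20056634 0.22069304 0.23341585 0.23432305 0.23508997] ((0.5586760640144348, -0.07526786625385284), (0.030893977731466293, 0.03417329117655754), 8.544459342956543)
[ 249    0   72   72 2134] [ 0.0975 -0.0149  0.0363] [0.1256 0.0194 0.0724] 0.23351710771518816
```

View pics/w4.png

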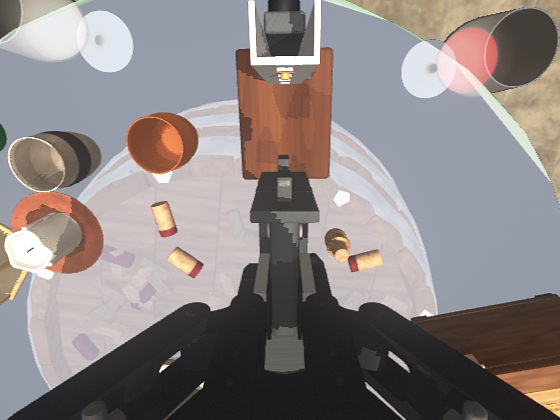

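The wrist view shows the rail's U-profile top at u 250-321 with its front edge at v≈65, the brass pin at (285,76), the arm's plate at v≈205 and the tab at (283,160). I'll measure the rail and the held arm in the tool frame.

```bash
cat > rail.py <<'E'
from h import *
import sys
o,c=pickle.load(open(sys.argv[1]+".pkl","rb")); W=pts(c,o); R=Rn.from_quat(o["ee_rot"]).as_matrix(); L=(W-o["position"])@R
g=c["color"].astype(int)
top=(W[...,2]>.228)&(W[...,2]<.24)&(L[...,0]>.06)
l=[];pz=np.median(W[top][:,2]);print("rail top z",pz,np.percentile(W[top][:,2],[10,90]))
P=L[top]; print("y range",np.percentile(P[:,1],[.5,99.5]),"rail rect",cv2.minAreaRect(P[:,:2].astype(np.float32)))
for u in range(255,318,6):
    v=np.where(top[:,u])[0]
    if len(v): l.append(L[v.max(),u])
l=np.array(l); print("front edge",l.round(4).tolist()); k=np.polyfit(l[:,1],l[:,0],1); print("slope->deg",np.degrees(np.arctan(k[0])),"x at y=-.003",np.polyval(k,-.003))
pin=(g[...,0]-g[...,2]>40)&(L[...,0]>.05)&(L[...,0]<.12)&(abs(L[...,1])<.02)&(W[...,2]>.1)
v,u=np.where(pin); print("pin px",len(u),u.mean(),v.mean(),v.min(),v.max(),"L",np.median(L[pin],0).round(4),"W",np.median(W[pin],0).round(4))
for vv in range(150,330,12):
    m=(W[vv,:,2]>.2)&(np.arange(560)>235)&(np.arange(560)<335); uu=np.where(m)[0]
    if len(uu): print(vv,uu.min(),uu.max(),L[vv,uu.min()].round(4),L[vv,uu.max()].round(4),"z",np.percentile(W[vv,uu,2],[50,90]).round(4))
E
python3 rail.py w4
```

```text
rail top z 0.23406058767935223 [0.23243762 0.23502744]
y range [-0.0147043   0.01917704] rail rect ((0.11158104985952377, 0.0022531989961862564), (0.03433249890804291, 0.027967212721705437), 89.97068786621094)
front edge [[0.0976, -0.0128, 0.0427], [0.0978, -0.0099, 0.0442], [0.0978, -0.0068, 0.0444], [0.0977, -0.0037, 0.0437], [0.0979, -0.0007, 0.0406], [0.0977, 0.0023, 0.0388], [0.0978, 0.0054, 0.0441], [0.0981, 0.0084, 0.0426], [0.098, 0.0114, 0.0416], [0.0981, 0.0144, 0.0423], [0.0981, 0.0174, 0.0422]]
slope->deg 0.7824572730546174 x at y=-.003 0.09780731983917633
pin px 107 287.0 79.79439252336448 48 170 L [0.0967 0.0025 0.0796] W [ 0.5423 -0.0781  0.1929]
162 279 289 [ 0.0503 -0.0008  0.0348] [0.0502 0.0045 0.0354] z [0.2372 0.2375]
174 261 306 [ 0.0417 -0.0111  0.0442] [0.0416 0.0144 0.0449] z [0.2294 0.2759]
186 257 311 [ 0.0421 -0.0111  0.0161] [0.0422 0.0148 0.0157] z [0.2568 0.2813]
198 254 314 [ 0.0417 -0.0109 -0.0027] [ 0.0423  0.0143 -0.0049] z [0.2769 0.2811]
210 251 319 [ 0.0422 -0.0105 -0.0198] [ 0.0417  0.015  -0.0184] z [0.2926 0.2932]
222 251 318 [ 0.0379 -0.0105 -0.0211] [ 0.0373  0.0147 -0.0197] z [0.2928 0.2935]
234 260 307 [ 0.0034 -0.0128  0.048 ] [0.0038 0.016  0.047 ] z [0.2898 0.2912]
246 260 307 [-0.0045 -0.013   0.0477] [-0.0045  0.0162  0.0477] z [0.2903 0.2914]
258 259 310 [ 0.0109 -0.0099  0.002 ] [0.011  0.014  0.0018] z [0.2899 0.2914]
270 244 325 [ 0.0072 -0.0165 -0.0025] [ 0.007   0.0207 -0.0023] z [0.282  0.2913]
282 241 328 [ 0.0064 -0.0168 -0.0116] [ 0.0074  0.0206 -0.0132] z [0.291  0.2918]
294 238 331 [ 0.0068 -0.0167 -0.0212] [ 0.0068  0.0208 -0.0211] z [0.2989 0.302 ]
306 236 334 [ 0.0126 -0.015  -0.0371] [ 0.012   0.0195 -0.0364] z [0.3084 0.3094]
318 236 334 [ 0.0119 -0.0142 -0.0428] [ 0.0122  0.0184 -0.0431] z [0.3147 0.3157]
```

Scaled: 0.061 m is 0.122, 0.02 m is 0.04.

move_arm(plan=[{"delta_pos": [0,0,0.04],"turn": [0,0,0],"fingers": 0.95},{"delta_pos": [0,0,0.09],"turn": [0,0,0],"fingers": 0.95},{"delta_pos": [0.01,0,0.122],"turn": [0,0,0],"fingers": 0.95},{"delta_pos": [0.04,0,0.122],"turn": [0,0,0],"fingers": 0.95},{"delta_pos": [0.064,0,0.122],"turn": [0,0,0],"fingers": 0.95},{"delta_pos": [0.076,0,0.122],"turn": [0,0,0],"fingers": 0.95},{"delta_pos": [0.076,0,0.122],"turn": [0,0,0],"fingers": 0.95},{"delta_pos": [0.076,0,0.122],"turn": [0,0,0],"fingers": 0.95}])

```text
clock: 5.3
position: [0.484, -0.0823, 0.2114]
ee_rot: [0.998, 0.067, 0.0, 0.0]
ft_force: [0.1, -0.0, -3.3]
grip_width: 0.128
grasp_force: 69.4
```

```bash
python3 w.py w5; python3 rail.py w5 | head -30
```

```text
5.3 [ 0.484  -0.0823  0.2114] toolx yaw 7.72 toolz [ 0.e+00 -2.e-04 -1.e+00] [ 0.08 -0.   -3.3 ] 0.1284014024243576
rail top z 0.2339523485386794 [0.23144505 0.23488433]
y range [-0.01401361  0.01985686] rail rect ((0.07360443472862244, 0.0029368437826633453), (0.03421152010560036, 0.027781818062067032), 88.972412109375)
front edge [[0.0603, -0.0083, -0.0223], [0.06, -0.0062, -0.023], [0.0605, -0.004, -0.0236], [0.06, -0.002, -0.0229], [0.06, 0.0001, -0.0228], [0.0604, 0.0021, -0.0229], [0.0602, 0.0042, -0.0238], [0.0605, 0.0063, -0.0235], [0.0603, 0.0084, -0.0224], [0.0603, 0.0105, -0.0227], [0.0604, 0.0125, -0.0231]]
slope->deg 0.595707492984265 x at y=-.003 0.060220955613180374
pin px 37 320.64864864864865 132.0810810810811 90 165 L [ 0.0672  0.0197 -0.0224] W [ 0.5533 -0.0911  0.2339]
150 239 334 [ 0.0648 -0.0136 -0.0229] [ 0.0648  0.0189 -0.0225] z [0.2261 0.2339]
162 239 334 [ 0.0605 -0.0139 -0.0218] [ 0.0608  0.019  -0.023 ] z [0.2341 0.235 ]
174 278 291 [ 0.0522 -0.0007 -0.0033] [ 0.052   0.0047 -0.0024] z [0.2144 0.2151]
186 277 291 [ 0.0482 -0.001  -0.0077] [ 0.0483  0.0046
[... 226 characters left out ...]
96] [ 0.0374  0.0146 -0.0198] z [0.2318 0.2327]
234 267 302 [ 0.0303 -0.005  -0.0149] [ 0.0306  0.009  -0.0154] z [0.2297 0.2305]
246 270 299 [ 0.0256 -0.0038 -0.016 ] [ 0.0255  0.0078 -0.0158] z [0.2299 0.2303]
258 259 310 [ 0.0111 -0.0098  0.0016] [0.011  0.014  0.0018] z [0.2281 0.2305]
270 244 325 [ 0.0074 -0.0164 -0.003 ] [ 0.0072  0.0207 -0.0026] z [0.2209 0.2303]
282 241 328 [ 0.0074 -0.0165 -0.0131] [ 0.007   0.0207 -0.0125] z [0.2298 0.2308]
294 238 331 [ 0.0072 -0.0166 -0.0219] [ 0.0075  0.0206 -0.0223] z [0.2381 0.2407]
306 236 334 [ 0.0123 -0.0151 -0.0368] [ 0.0123  0.0194 -0.0368] z [0.2471 0.2483]
318 236 334 [ 0.0122 -0.0142 -0.0432] [ 0.0124  0.0184 -0.0435] z [0.2537 0.2548]
```

Scaled: 0.01 m is 0.02, 0.008 m is 0.016, -0.01 rad is -0.0064.

move_arm(plan=[{"delta_pos": [0.004,0.002,0],"turn": [0,0,-0.0064],"fingers": 0.95},{"delta_pos": [0.01,0.002,0],"turn": [0,0,-0.0064],"fingers": 0.95},{"delta_pos": [0.014,0.002,0],"turn": [0,0,-0.0064],"fingers": 0.95},{"delta_pos": [0.016,0.002,0],"turn": [0,0,-0.0064],"fingers": 0.95},{"delta_pos": [0.018,0.002,0],"turn": [0,0,-0.0064],"fingers": 0.95},{"delta_pos": [0.02,0.002,0],"turn": [0,0,-0.0064],"fingers": 0.95},{"delta_pos": [0.02,0.002,0],"turn": [0,0,-0.0064],"fingers": 0.95}])

```text
clock: 6.22
position: [0.4942, -0.0819, 0.2113]
ee_rot: [0.997, 0.072, -0.0, 0.0]
ft_force: [-0.2, 0.3, -3.0]
grip_width: 0.124
grasp_force: 69.4
```

No contact force, so the tabs are entering. I'll creep on.

Scaled: 0.005 m is 0.01, 0.003 m is 0.006.

move_arm(plan=[{"delta_pos": [0.002,0,0],"turn": [0,0,0],"fingers": 0.95},{"delta_pos": [0.004,0,0],"turn": [0,0,0],"fingers": 0.95},{"delta_pos": [0.006,0,0],"turn": [0,0,0],"fingers": 0.95},{"delta_pos": [0.008,0,0],"turn": [0,0,0],"fingers": 0.95},{"delta_pos": [0.01,0,0],"turn": [0,0,0],"fingers": 0.95},{"delta_pos": [0.01,0,0],"turn": [0,0,0],"fingers": 0.95}])

```text
clock: 6.98
position: [0.4983, -0.0814, 0.2112]
ee_rot: [0.997, 0.072, -0.001, 0.0]
ft_force: [-6.4, 0.8, 1.2]
grip_width: 0.123
grasp_force: 69.9
```

Scaled: 0.003 m is 0.006, 0.001 m is 0.002.

move_arm(plan=[{"delta_pos": [0.002,0,0],"turn": [0,0,0],"fingers": 0.95},{"delta_pos": [0.004,0,0],"turn": [0,0,0],"fingers": 0.95},{"delta_pos": [0.006,0,0],"turn": [0,0,0],"fingers": 0.95},{"delta_pos": [0.006,0,0],"turn": [0,0,0],"fingers": 0.95}])

```text
clock: 7.48
position: [0.5007, -0.081, 0.2112]
ee_rot: [0.997, 0.072, -0.002, 0.0]
ft_force: [-9.7, -0.4, 2.8]
grip_width: 0.129
grasp_force: 70.2
```

Scaled: 0.002 m is 0.004, 0.001 m is 0.002.

move_arm(plan=[{"delta_pos": [0.002,0,0],"turn": [0,0,0],"fingers": 0.95},{"delta_pos": [0.004,0,0],"turn": [0,0,0],"fingers": 0.95},{"delta_pos": [0.004,0,0],"turn": [0,0,0],"fingers": 0.95}])

```text
clock: 7.85
position: [0.5014, -0.081, 0.2108]
ee_rot: [0.997, 0.072, -0.003, 0.0]
ft_force: [-16.9, -0.1, 5.7]
grip_width: 0.129
grasp_force: 70.8
```

Flush: the force has risen past the 12 N pin spring and the motion has stopped. Now I press down.

move_arm(plan=[{"delta_pos": [0,0,0.002],"turn": [0,0,0],"fingers": 0.95},{"delta_pos": [0,0,0.004],"turn": [0,0,0],"fingers": 0.95},{"delta_pos": [0,0,0.006],"turn": [0,0,0],"fingers": 0.95},{"delta_pos": [0,0,0.008],"turn": [0,0,0],"fingers": 0.95},{"delta_pos": [0,0,0.01],"turn": [0,0,0],"fingers": 0.95}])

```text
clock: 8.48
position: [0.5015, -0.0813, 0.206]
ee_rot: [0.997, 0.072, -0.003, 0.0]
ft_force: [-16.6, -0.7, 6.5]
grip_width: 0.129
grasp_force: 71.0
```

Scaled: 0.005 m is 0.01, 0.003 m is 0.006.

move_arm(plan=[{"delta_pos": [0,0,0.002],"turn": [0,0,0],"fingers": 0.95},{"delta_pos": [0,0,0.004],"turn": [0,0,0],"fingers": 0.95},{"delta_pos": [0,0,0.006],"turn": [0,0,0],"fingers": 0.95},{"delta_pos": [0,0,0.008],"turn": [0,0,0],"fingers": 0.95},{"delta_pos": [0,0,0.01],"turn": [0,0,0],"fingers": 0.95}])

```text
clock: 9.1
position: [0.5016, -0.0814, 0.2013]
ee_rot: [0.997, 0.072, -0.003, 0.0]
ft_force: [-20.2, -2.1, 14.4]
grip_width: 0.129
grasp_force: 72.2
```

Scaled: 0.002 m is 0.004, 0.001 m is 0.002.

move_arm(plan=[{"delta_pos": [0,0,0.002],"turn": [0,0,0],"fingers": 0.95},{"delta_pos": [0,0,0.004],"turn": [0,0,0],"fingers": 0.95},{"delta_pos": [0,0,0.004],"turn": [0,0,0],"fingers": 0.95}])

```text
clock: 9.48
position: [0.5016, -0.0815, 0.201]
ee_rot: [0.997, 0.072, -0.003, 0.001]
ft_force: [-26.9, -0.6, 24.6]
grip_width: 0.126
grasp_force: 73.9
```

Bottomed: it stopped at z=0.201 and the force is rising. I'll relieve the load and look at the pin.

Scaled: -0.003 m is -0.006, -0.001 m is -0.002.

move_arm(plan=[{"delta_pos": [-0.004,0,-0.002],"turn": [0,0,0],"fingers": 0.95},{"delta_pos": [-0.006,0,-0.002],"turn": [0,0,0],"fingers": 0.95},{"delta_pos": [-0.006,0,-0.002],"turn": [0,0,0],"fingers": 0.95}])

```text
clock: 9.85
position: [0.5015, -0.0813, 0.2012]
ee_rot: [0.997, 0.072, 0.001, 0.0]
ft_force: [-4.7, -1.8, 7.7]
grip_width: 0.123
grasp_force: 70.9
```

```bash
python3 w.py w6; python3 - <<'E'
from h import *
c=camera("scene"); pickle.dump(c,open("s6.pkl","wb"))
o,w=pickle.load(open("w6.pkl","rb"))
a=cv2.resize(c["color"][130:250,200:320],(480,480),interpolation=cv2.INTER_CUBIC); b=cv2.resize(w["color"][120:280,220:350][:,:],(312,480)[:2],interpolation=cv2.INTER_CUBIC)
save("c6.png",np.hstack([a,b]))
E
```

```text
9.85 [ 0.5015 -0.0813  0.2012] toolx yaw 8.27 toolz [ 1.2e-03 -9.0e-04 -1.0e+00] [-4.67 -1.8   7.67] 0.12305690773800461
```

View pics/c6.png

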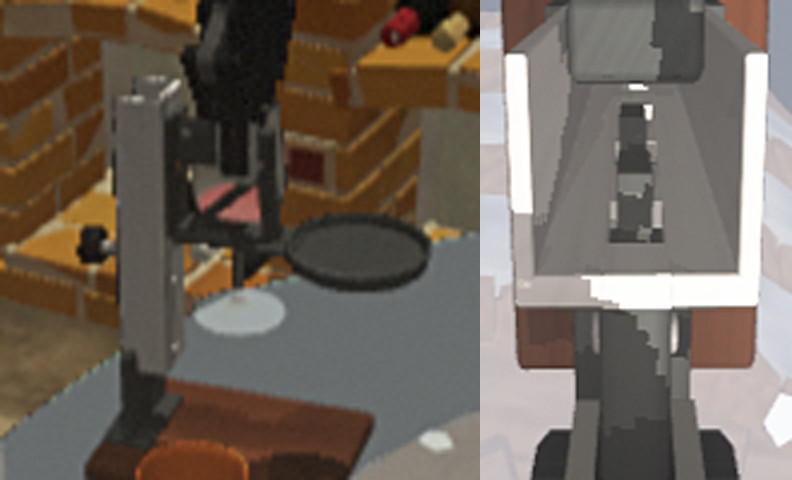

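The view shows the arm hung with both hooks behind the web (wrist crop, around (635,150) and (640,210)). I'll check the lock with a light upward tug.

Scaled: -0.004 m is -0.008, -0.003 m is -0.006.

move_arm(plan=[{"delta_pos": [0,0,-0.004],"turn": [0,0,0],"fingers": 0.95},{"delta_pos": [0,0,-0.006],"turn": [0,0,0],"fingers": 0.95},{"delta_pos": [0,0,-0.008],"turn": [0,0,0],"fingers": 0.95},{"delta_pos": [0,0,-0.008],"turn": [0,0,0],"fingers": 0.95}])

```text
clock: 10.45
position: [0.501, -0.0806, 0.2037]
ee_rot: [0.997, 0.072, -0.0, -0.0]
ft_force: [3.5, 1.1, -9.8]
grip_width: 0.126
grasp_force: 68.6
```

Scaled: 0.008 m is 0.016, 0.007 m is 0.014.

move_arm(plan=[{"delta_pos": [0.002,0,0.004],"turn": [0,0,0],"fingers": 0.95},{"delta_pos": [0.002,0,0.008],"turn": [0,0,0],"fingers": 0.95},{"delta_pos": [0.002,0,0.012],"turn": [0,0,0],"fingers": 0.95},{"delta_pos": [0.002,0,0.014],"turn": [0,0,0],"fingers": 0.95},{"delta_pos": [0.002,0,0.016],"turn": [0,0,0],"fingers": 0.95}])

```text
clock: 11.08
position: [0.5014, -0.0812, 0.2006]
ee_rot: [0.997, 0.072, -0.0, 0.001]
ft_force: [-30.2, 0.9, 45.9]
grip_width: 0.129
grasp_force: 77.0
```

Scaled: -0.0095 m is -0.019, -0.008 m is -0.016.

move_arm(plan=[{"delta_pos": [-0.004,0,-0.006],"turn": [0,0,0],"fingers": 0.95},{"delta_pos": [-0.004,0,-0.012],"turn": [0,0,0],"fingers": 0.95},{"delta_pos": [-0.004,0,-0.016],"turn": [0,0,0],"fingers": 0.95},{"delta_pos": [-0.004,0,-0.019],"turn": [0,0,0],"fingers": 0.95},{"delta_pos": [-0.004,0,-0.019],"turn": [0,0,0],"fingers": 0.95}])

```text
clock: 11.7
position: [0.5002, -0.081, 0.2041]
ee_rot: [0.997, 0.072, -0.0, -0.0]
ft_force: [7.5, -0.8, -17.8]
grip_width: 0.129
grasp_force: 68.5
```

Scaled: 0.0075 m is 0.015, 0.006 m is 0.012.

move_arm(plan=[{"delta_pos": [0.002,0,0.006],"turn": [0,0,0],"fingers": 0.95},{"delta_pos": [0.002,0,0.012],"turn": [0,0,0],"fingers": 0.95},{"delta_pos": [0.002,0,0.015],"turn": [0,0,0],"fingers": 0.95},{"delta_pos": [0.002,0,0.015],"turn": [0,0,0],"fingers": 0.95},{"delta_pos": [0,0,0.011],"turn": [0,0,0],"fingers": 0.95},{"delta_pos": [0,0,0.011],"turn": [0,0,0],"fingers": 0.95}])

```text
clock: 12.45
position: [0.5006, -0.081, 0.2011]
ee_rot: [0.997, 0.072, 0.001, 0.0]
ft_force: [-3.1, 0.6, 5.7]
grip_width: 0.124
grasp_force: 72.1
```

Scaled: -0.18 m is -0.36, -0.04 m is -0.08, 0.6 rad is 0.382.

move_arm(plan=[{"delta_pos": [0,0,0],"turn": [0,0,0],"fingers": 0.6},{"delta_pos": [0,0,0],"turn": [0,0,0],"fingers": 0.4},{"delta_pos": [0,0,-0.02],"turn": [0,0,0],"fingers": 0.4},{"delta_pos": [0,0,-0.08],"turn": [0,0,0],"fingers": 0.4},{"delta_pos": [-0.02,0,-0.16],"turn": [0,0,0],"fingers": 0.2},{"delta_pos": [-0.06,0,-0.2],"turn": [0,0,0],"fingers": 0},{"delta_pos": [-0.1,-0.04,-0.22],"turn": [0,0,0],"fingers": 0},{"delta_pos": [-0.14,-0.12,-0.22],"turn": [0,0,0.0955],"fingers": 0},{"delta_pos": [-0.15,-0.22,-0.22],"turn": [0,0,0.191],"fingers": 0},{"delta_pos": [-0.16,-0.3,-0.22],"turn": [0,0,0.2865],"fingers": 0},{"delta_pos": [-0.16,-0.36,-0.22],"turn": [0,0,0.382],"fingers": 0}])

```text
clock: 13.82
position: [0.3944, 0.0874, 0.3111]
ee_rot: [0.974, -0.227, 0.001, 0.0]
ft_force: [-0.3, -0.5, 0.6]
grip_width: 0.999
grasp_force: 0.0
```

```bash
python3 w.py w7; python3 - <<'E'
from h import *
c=camera("scene"); pickle.dump(c,open("s7.pkl","wb")); R,t=np.array(c["R"]),np.array(c["t"])
yaw=np.radians(8.3); ex=np.array([np.cos(yaw),np.sin(yaw),0]); ey=np.array([-ex[1],ex[0],0])
g=np.array([.501,-.081,.1476]) # grip x~+.003
A=lambda x,y,z: g+ex*(x-.003)+ey*y+np.array([0,0,z])
P=np.array([A(45,0,42)*0]+[A(*p) for p in ((.041,0,.042),(.045,.013,.042),(.045,.013,.074),(.045,.013,0),(-.065,0,.004))])[1:]
q=P@R.T+t; print((q[:,:2]/q[:,2:]*[c["fx"],c["fy"]]+[c["cx"],c["cy"]]).round(1).tolist())
w=pts(c)
a=cv2.resize(c["color"][150:210,225:305],(800,600),interpolation=cv2.INTER_CUBIC); save("c7.png",a)
o,cw=pickle.load(open("w7.pkl","rb"));W=pts(cw,o)
T=pickle.load(open("top.pkl","rb"));WT=pts(T)
for nm,X in(("wrist",W),("top",WT),("scene",w)):
    d=np.hypot(X[...,0]-.43,X[...,1]-.169)
    for h0 in(.02,.09):
        m=(d<.1)&(d>.037)&(X[...,2]>h0)&(X[...,2]<.25)
        if m.any(): 
            p=X[m]; an=np.degrees(np.arctan2(p[:,1]-.169,p[:,0]-.43)).round(-1); print(nm,h0,{int(k):(round(float(d[m][an==k].min()),3),round(float(p[an==k][:,2].max()),3)) for k in np.unique(an)})
    m=(d<.04)&(X[...,2]>.073)&(X[...,2]<.087); print("rim",m.sum(),cv2.minEnclosingCircle(X[m][:,:2].astype(np.float32)) if m.any() else 0)
m=(W[...,2]>.148)&(W[...,2]<.162)&(W[...,0]>.38)&(W[...,0]<.5)&(W[...,1]<-.03)&(W[...,1]>-.15); p=W[m]; print("tray",len(p),cv2.minEnclosingCircle(p[:,:2].astype(np.float32)) if len(p) else 0)
m=(w[...,2]>.146)&(w[...,2]<.165)&(w[...,0]>.38)&(w[...,0]<.48)&(w[...,1]<-.03)&(w[...,1]>-.15); p=w[m]; print("tray",len(p),cv2.minEnclosingCircle(p[:,:2].astype(np.float32)),np.percentile(p[:,2],[2,50,98]))
E
```

```text
13.825 [0.3944 0.0874 0.3111] toolx yaw -26.28 toolz [ 1.3e-03 -9.0e-04 -1.0e+00] [-0.34 -0.45  0.6 ] 0.998704655063028
[[244.1, 171.4], [240.4, 173.5], [240.1, 160.4], [240.7, 190.2], [289.0, 193.3]]
wrist 0.02 {-80: (0.099, 0.057), -70: (0.099, 0.057), 70: (0.086, 0.079), 80: (0.081, 0.08), 90: (0.08, 0.081), 100: (0.086, 0.08), 150: (0.096, 0.064), 160: (0.085, 0.067), 170: (0.085, 0.069), 180: (0.094, 0.071)}
rim 382 ((0.43051278591156006, 0.16572704911231995), 0.029375109821558)
top 0.02 {-180: (0.067, 0.02), -170: (0.089, 0.021), -80: (0.094, 0.076), -70: (0.093, 0.086), 70: (0.093, 0.083), 80: (0.088, 0.078), 90: (0.087, 0.085), 100: (0.092, 0.069), 140: (0.074, 0.021), 150: (0.088, 0.069), 160: (0.086, 0.073), 170: (0.058, 0.079), 180: (0.06, 0.046)}
rim 50 ((0.43113741278648376, 0.1719697266817093), 0.029265617951750755)
scene 0.02 {-80: (0.095, 0.081), -70: (0.093, 0.081), 70: (0.093, 0.08), 80: (0.084, 0.081), 90: (0.084, 0.082), 100: (0.092, 0.08)}
rim 231 ((0.42961692810058594, 0.16746357083320618), 0.030564893037080765)
tray 6703 ((0.4455114006996155, -0.088802769780159), 0.053073253482580185)
tray 630 ((0.4374156892299652, -0.08982501924037933), 0.045480091124773026) [0.14668315 0.15013462 0.15682694]
```

View pics/c7.png

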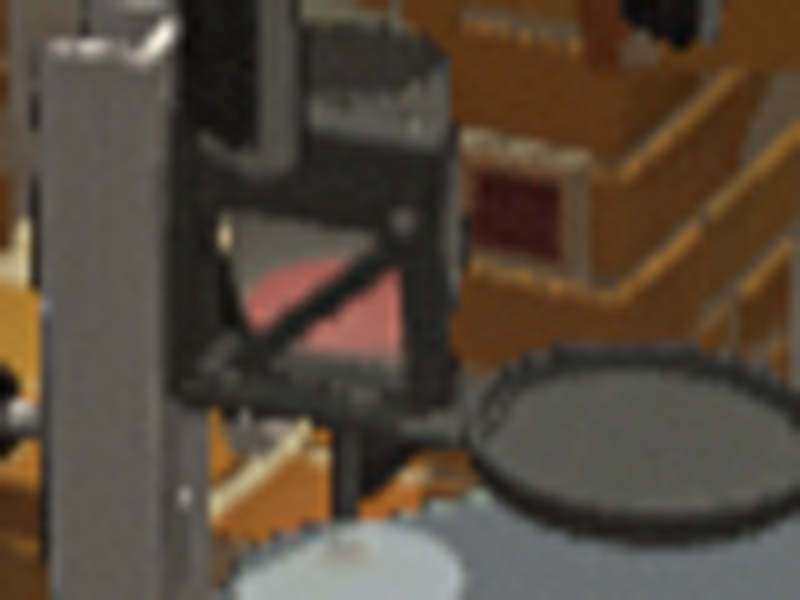

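The crop shows the arm hung and level, with a small brass-coloured spot at (222,235) at the plate's front face, where the pin hole should be. On to the beaker.

Scaled: 0.13 m is 0.26, -0.088 m is -0.176, 0.327 rad is 0.2082.

move_arm(plan=[{"delta_pos": [-0.002,-0.06,0.02],"turn": [0,0,0.0955],"fingers": 0},{"delta_pos": [-0.006,-0.14,0.1],"turn": [0,0,0.2082],"fingers": 0},{"delta_pos": [-0.008,-0.176,0.2],"turn": [0,0,0.2082],"fingers": 0},{"delta_pos": [-0.008,-0.176,0.26],"turn": [0,0,0.2082],"fingers": 0},{"delta_pos": [-0.008,-0.176,0.26],"turn": [0,0,0.2082],"fingers": 0}])

```text
clock: 14.55
position: [0.4067, 0.1541, 0.1926]
ee_rot: [0.924, -0.382, 0.009, -0.01]
ft_force: [-17.4, 75.3, -18.2]
grip_width: 0.999
grasp_force: 0.0
```

```bash
python3 w.py w8; python3 - <<'E'
from h import *
o,c=pickle.load(open("w8.pkl","rb")); W=pts(c,o); R=Rn.from_quat(o["ee_rot"]).as_matrix(); L=(W-o["position"])@R
d=np.hypot(W[...,0]-.43,W[...,1]-.168)
m=(d<.045)&(W[...,2]>.076)&(W[...,2]<.086); p=L[m][:,:2].astype(np.float32); print("rim L",m.sum(),cv2.minEnclosingCircle(p),cv2.fitEllipse(p),p.min(0),p.max(0)); v,u=np.where(m); print(u.min(),u.max(),v.min(),v.max())
for f in("scene.pkl","s7.pkl"):
    g=pickle.load(open(f,"rb"))["color"]; print(g[171:176,244:250].tolist())
E
```

```text
14.55 [0.4067 0.1541 0.1926] toolx yaw -44.9 toolz [ 0.0245  0.0122 -0.9996] [-17.41  75.28 -18.2 ] 0.9991886597994971
rim L 593 ((0.007061339914798737, -0.02233361080288887), 0.029387909919023514) ((0.008068903349339962, -0.021969325840473175), (0.054830919951200485, 0.05635688826441765), 0.357135146856308) [-0.02010835 -0.05126321] [0.03634131 0.00686727]
220 291 163 230
[[[112, 78, 38], [63, 57, 50], [86, 81, 64], [84, 77, 61], [66, 62, 54], [81, 75, 64]], [[93, 76, 58], [73, 69, 63], [126, 117, 89], [111, 101, 79], [69, 63, 56], [79, 72, 63]], [[88, 79, 73], [78, 74, 65], [176, 160, 118], [167, 151, 113], [81, 75, 61], [83, 80, 69]], [[91, 85, 80], [85, 80, 68], [185, 168, 125], [138, 127, 94], [78, 72, 63], [87, 82, 73]], [[93, 88, 82], [73, 69, 61], [118, 107, 79], [69, 64, 46], [74, 68, 60], [90, 83, 74]]]
[[[32, 31, 27], [37, 33, 28], [41, 38, 34], [75, 71, 57], [64, 59, 50], [63, 59, 52]], [[32, 30, 27], [33, 29, 28], [46, 40, 35], [117, 109, 84], [78, 72, 62], [80, 75, 64]], [[33, 31, 26], [33, 31, 29], [63, 58, 44], [173, 158, 119], [89, 81, 68], [88, 80, 71]], [[36, 32, 29], [27, 25, 21], [56, 49, 40], [138, 126, 94], [84, 77, 66], [90, 84, 74]], [[33, 29, 27], [32, 30, 28], [37, 36, 30], [66, 62, 45], [81, 76, 67], [92, 83, 75]]]
```

View pics/w8.png

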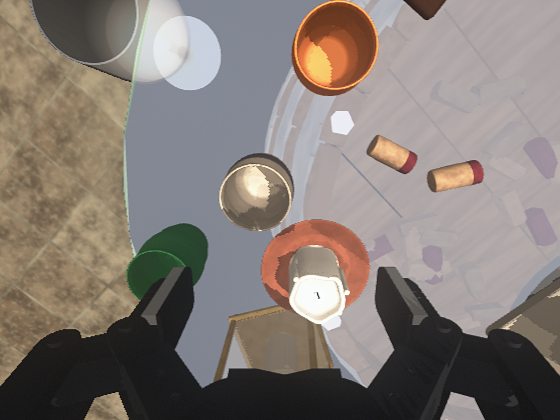

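The beaker sits at (256,195) in the view, the candle at (317,275), the lantern below it and green at (165,265). The same brass pixels as in the first picture show in front of the plate, so the pin is out and locked. The force reading is high, so I'll check the state.

```bash
python3 - <<'E'
from h import *
o=get_obs()
for k in("clock","position","joint_pos","joint_velocities","tau","ft_force","torque"): print(k,np.round(o[k],3))
c=camera("scene"); pickle.dump(c,open("s8.pkl","wb")); save("s8.png",c["color"])
o=get_obs(); print(o["position"],o["ft_force"],o["joint_velocities"].round(3))
E
```

```text
clock 14.6
position [0.405 0.149 0.188]
joint_pos [ 1.156 -0.169 -1.465  1.98  -0.187  1.163 -2.603]
joint_velocities [-0.065  0.016  0.038 -0.056  0.081  0.162  0.039]
tau [-12.213  -6.341  -9.254 -53.781  -1.543   0.126   0.227]
ft_force [-1.418 -7.601 -5.775]
torque [-0.461  0.179 -0.062]
[0.40436798 0.15013333 0.19032048] [-0.20283198  0.23827569  1.08745693] [-0.068  0.011 -0.029 -0.11   0.026  0.089  0.018]
```

View pics/s8.png

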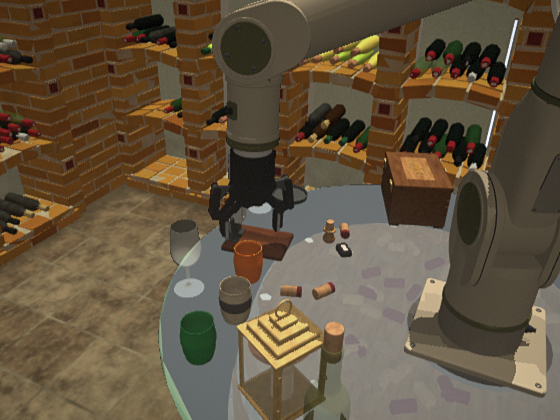

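This view (my last) shows all objects standing and the gripper clear of them. Joints 3 and 7 have run to their limits, so I'll turn the wrist back, to close along y instead, and re-check.

Scaled: -0.03 m is -0.06, -0.02 m is -0.04, -0.92 rad is -0.5857.

move_arm(plan=[{"delta_pos": [0,0,-0.02],"turn": [0,0,-0.0764],"fingers": 0},{"delta_pos": [0,0,-0.04],"turn": [0,0,-0.1655],"fingers": 0},{"delta_pos": [0,0,-0.06],"turn": [0,0,-0.2546],"fingers": 0},{"delta_pos": [0,0,-0.06],"turn": [0,0,-0.3438],"fingers": 0},{"delta_pos": [0,0,-0.06],"turn": [0,0,-0.4329],"fingers": 0},{"delta_pos": [0,0,-0.06],"turn": [0,0,-0.5093],"fingers": 0},{"delta_pos": [0,0,-0.06],"turn": [0,0,-0.5857],"fingers": 0},{"delta_pos": [0,0,-0.06],"turn": [0,0,-0.5857],"fingers": 0}])

```text
clock: 15.65
position: [0.4049, 0.1556, 0.2239]
ee_rot: [0.997, 0.072, 0.012, -0.005]
ft_force: [0.5, -0.1, -0.2]
grip_width: 1.004
grasp_force: 0.0
```

```bash
cat > st.py <<'E'
from h import *
o=get_obs(); R=Rn.from_quat(o["ee_rot"]).as_matrix()
for k in("clock","position","joint_pos","ft_force"): print(k,np.round(o[k],4))
print("yaw",np.degrees(np.arctan2(R[1,0],R[0,0])),"tz",R[:,2].round(4))
E
python3 st.py
```

```text
clock 15.65
position [0.4049 0.1556 0.2239]
joint_pos [ 0.8578 -0.1291 -1.2151  1.9295 -0.1306  1.2348 -1.7418]
ft_force [ 0.5488 -0.0965 -0.1624]
yaw 8.21282293413769 tz [ 0.0226  0.0108 -0.9997]
```

Scaled: 0.06 m is 0.12, 0.05 m is 0.1, -0.024 rad is -0.0153.

move_arm(plan=[{"delta_pos": [0.01,-0.004,0],"turn": [-0.0045,-0.0153,0],"fingers": 0},{"delta_pos": [0.03,-0.01,0.02],"turn": [-0.0045,-0.0153,0],"fingers": 0},{"delta_pos": [0.052,-0.016,0.06],"turn": [-0.0045,-0.0153,0],"fingers": 0},{"delta_pos": [0.052,-0.016,0.1],"turn": [-0.0045,-0.0153,0],"fingers": 0},{"delta_pos": [0.052,-0.016,0.12],"turn": [-0.0045,-0.0153,0],"fingers": 0},{"delta_pos": [0.052,-0.016,0.12],"turn": [-0.0045,-0.0153,0],"fingers": 0},{"delta_pos": [0.052,-0.016,0.12],"turn": [-0.0045,-0.0153,0],"fingers": 0}])

```text
clock: 16.52
position: [0.431, 0.1668, 0.1641]
ee_rot: [0.998, 0.07, 0.0, -0.0]
ft_force: [0.7, -0.4, -0.1]
grip_width: 1.0
grasp_force: 0.0
```

```bash
python3 st.py; python3 w.py w9; cat > rim.py <<'E'
from h import *
o,c=pickle.load(open("w9.pkl","rb")); W=pts(c,o); R=Rn.from_quat(o["ee_rot"]).as_matrix(); L=(W-o["position"])@R
d=np.hypot(W[...,0]-.43,W[...,1]-.168)
m=(d<.045)&(W[...,2]>.076)&(W[...,2]<.086); p=L[m][:,:2].astype(np.float32); print("rim L",m.sum(),cv2.minEnclosingCircle(p),p.min(0),p.max(0)); v,u=np.where(m); print(u.min(),u.max(),v.min(),v.max())
hu=np.median(c["color"][(d<.04)&(W[...,2]>.03)],0); print("colour",hu)
m=(W[...,2]>.03)&(d>.04)&(abs(L[...,0])<.03)&(abs(L[...,1])<.12)&(W[...,2]<.12); q=L[m]; 
for s in(-1,1):
    k=q[q[:,1]*s>0]; print("nearest side",s,k[np.argmin(abs(k[:,1]))].round(3) if len(k) else None)
m=(d<.12)&(W[...,2]>.09)&(W[...,2]<.3); print("tall near",m.sum(),(L[m].min(0),L[m].max(0)) if m.any() else 0)
E
python3 rim.py
```

```text
clock 16.525
position [0.431  0.1668 0.1641]
joint_pos [ 0.7384  0.2221 -1.2931  1.9273  0.2332  1.1621 -2.0734]
ft_force [ 0.7037 -0.379  -0.1127]
yaw 7.987423065813105 tz [ 4.e-04  1.e-04 -1.e+00]
16.525 [0.431  0.1668 0.1641] toolx yaw 7.99 toolz [ 4.e-04  1.e-04 -1.e+00] [ 0.7  -0.38 -0.11] 1.0000212606861116
rim L 751 ((-0.0002906364679802209, 0.0008530538761988282), 0.029422186315059662) [-0.02911646 -0.02740719] [0.02862251 0.02905133]
244 321 180 254
colour [36. 35. 35.]
nearest side -1 [ 0.024 -0.08   0.115]
nearest side 1 [0.018 0.094 0.117]
tall near 46648 (array([-0.01300641, -0.07264373, -0.08535264]), array([0.1166864 , 0.07667285, 0.06729786]))
```

Scaled: 0.122 m is 0.244, 0.115 m is 0.23.

move_arm(plan=[{"delta_pos": [0,0.002,0.05],"turn": [0,0,0],"fingers": 0},{"delta_pos": [0,0.002,0.1],"turn": [0,0,0],"fingers": 0},{"delta_pos": [0,0.002,0.15],"turn": [0,0,0],"fingers": 0},{"delta_pos": [0,0.002,0.2],"turn": [0,0,0],"fingers": 0},{"delta_pos": [0,0.002,0.23],"turn": [0,0,0],"fingers": 0},{"delta_pos": [0,0.002,0.244],"turn": [0,0,0],"fingers": 0},{"delta_pos": [0,0.002,0.244],"turn": [0,0,0],"fingers": 0}], force=30)

```text
clock: 17.45
position: [0.4308, 0.1658, 0.0415]
ee_rot: [0.998, 0.07, -0.0, -0.0]
ft_force: [-0.4, -0.0, 0.1]
grip_width: 0.997
grasp_force: 0.0
```

```bash
python3 st.py
```

```text
clock 17.45
position [0.4308 0.1658 0.0415]
joint_pos [ 0.5242  0.4326 -1.1112  2.0416  0.4773  0.9551 -2.2689]
ft_force [-0.4169 -0.0197  0.1088]
yaw 8.006785129141567 tz [-6.e-04  5.e-04 -1.e+00]
```

Close gently and lift 15 mm.

Scaled: -0.015 m is -0.03, -0.005 m is -0.01.

move_arm(plan=[{"delta_pos": [0,0,0],"turn": [0,0,0],"fingers": 0.2},{"delta_pos": [0,0,0],"turn": [0,0,0],"fingers": 0.35},{"delta_pos": [0,0,0],"turn": [0,0,0],"fingers": 0.5},{"delta_pos": [0,0,0],"turn": [0,0,0],"fingers": 0.5},{"delta_pos": [0,0,-0.01],"turn": [0,0,0],"fingers": 0.5},{"delta_pos": [0,0,-0.03],"turn": [0,0,0],"fingers": 0.5},{"delta_pos": [0,0,-0.03],"turn": [0,0,0],"fingers": 0.5}], force=30)

```text
clock: 18.32
position: [0.4311, 0.1658, 0.0571]
ee_rot: [0.998, 0.07, 0.0, -0.0]
ft_force: [0.4, 0.1, -1.2]
grip_width: 0.698
grasp_force: 32.9
```

Scaled: 0.215 m is 0.43, -0.18 m is -0.36.

move_arm(plan=[{"delta_pos": [0,0,-0.06],"turn": [0,0,0],"fingers": 0.5},{"delta_pos": [0,0,-0.14],"turn": [0,0,0],"fingers": 0.5},{"delta_pos": [0,0,-0.22],"turn": [0,0,0],"fingers": 0.5},{"delta_pos": [0,0,-0.3],"turn": [0,0,0],"fingers": 0.5},{"delta_pos": [-0.004,0.03,-0.35],"turn": [0,0,0],"fingers": 0.5},{"delta_pos": [-0.014,0.1,-0.36],"turn": [0,0,0],"fingers": 0.5},{"delta_pos": [-0.024,0.18,-0.36],"turn": [0,0,0],"fingers": 0.5},{"delta_pos": [-0.034,0.26,-0.36],"turn": [0,0,0],"fingers": 0.5},{"delta_pos": [-0.044,0.34,-0.36],"turn": [0,0,0],"fingers": 0.5},{"delta_pos": [-0.052,0.4,-0.36],"turn": [0,0,0],"fingers": 0.5},{"delta_pos": [-0.056,0.43,-0.36],"turn": [0,0,0],"fingers": 0.5},{"delta_pos": [-0.056,0.43,-0.36],"turn": [0,0,0],"fingers": 0.5}])

```text
clock: 19.82
position: [0.4329, -0.0513, 0.236]
ee_rot: [0.998, 0.069, -0.001, -0.001]
ft_force: [-0.1, 0.5, -2.2]
grip_width: 0.702
grasp_force: 33.7
```

```bash
python3 st.py; python3 - <<'E'
from h import *
c=camera("top"); W=pts(c); g=c["color"].mean(-1)
m=(W[...,2]>.145)&(W[...,2]<.166)&(abs(W[...,0]-.43)<.06)&(abs(W[...,1]+.09)<.06); v,u=np.where(m); p=W[m]
print("top tray",len(p),p.min(0),p.max(0),cv2.minEnclosingCircle(p[:,:2].astype(np.float32)))
c=camera("scene"); W=pts(c); m=(W[...,2]>.148)&(W[...,2]<.163)&(abs(W[...,0]-.43)<.05)&(abs(W[...,1]+.09)<.05); p=W[m]; print("scene tray",len(p),p.min(0),p.max(0),np.percentile(p[:,2],[5,50,95]))
E
```

```text
clock 19.825
position [ 0.4329 -0.0513  0.236 ]
joint_pos [ 1.1964 -0.0709 -1.1107  1.8907 -0.0672  1.2843 -1.3261]
ft_force [-0.0911  0.4733 -2.1597]
yaw 7.960036293372721 tz [-0.0012  0.001  -1.    ]
top tray 22 [ 0.41477868 -0.1276554   0.14635632] [ 0.44751128 -0.12121344  0.15897355] ((0.43114498257637024, -0.1229371428489685), 0.01655682362616062)
scene tray 486 [ 0.3930336  -0.13285404  0.14801121] [ 0.47997623 -0.04836804  0.16268703] [0.14833474 0.15025007 0.15581041]
```

Scaled: 0.039 m is 0.078, -0.0045 m is -0.009.

move_arm(plan=[{"delta_pos": [-0.004,0.04,0],"turn": [0,0,0],"fingers": 0.5},{"delta_pos": [-0.009,0.072,0],"turn": [0,0,0],"fingers": 0.5},{"delta_pos": [-0.009,0.078,0.01],"turn": [0,0,0],"fingers": 0.5},{"delta_pos": [-0.009,0.078,0.03],"turn": [0,0,0],"fingers": 0.5},{"delta_pos": [-0.009,0.078,0.05],"turn": [0,0,0],"fingers": 0.5},{"delta_pos": [-0.009,0.078,0.064],"turn": [0,0,0],"fingers": 0.5},{"delta_pos": [-0.009,0.078,0.072],"turn": [0,0,0],"fingers": 0.5},{"delta_pos": [-0.009,0.078,0.076],"turn": [0,0,0],"fingers": 0.5},{"delta_pos": [-0.009,0.078,0.078],"turn": [0,0,0],"fingers": 0.5},{"delta_pos": [-0.009,0.078,0.078],"turn": [0,0,0],"fingers": 0.5}])

```text
clock: 21.18
position: [0.434, -0.0904, 0.1972]
ee_rot: [0.998, 0.07, -0.0, -0.0]
ft_force: [-0.1, 0.3, -2.1]
grip_width: 0.698
grasp_force: 33.7
```

Scaled: 0.0035 m is 0.007, 0.003 m is 0.006.

move_arm(plan=[{"delta_pos": [0,0,0.002],"turn": [0,0,0],"fingers": 0.5},{"delta_pos": [0,0,0.004],"turn": [0,0,0],"fingers": 0.5},{"delta_pos": [0,0,0.006],"turn": [0,0,0],"fingers": 0.5},{"delta_pos": [0,0,0.007],"turn": [0,0,0],"fingers": 0.5},{"delta_pos": [0,0,0.007],"turn": [0,0,0],"fingers": 0.5}])

```text
clock: 21.8
position: [0.4339, -0.0904, 0.1936]
ee_rot: [0.998, 0.07, -0.0, -0.0]
ft_force: [0.1, -0.3, -1.5]
grip_width: 0.701
grasp_force: 33.7
```

move_arm(plan=[{"delta_pos": [0,0,0.001],"turn": [0,0,0],"fingers": 0.5},{"delta_pos": [0,0,0.002],"turn": [0,0,0],"fingers": 0.5},{"delta_pos": [0,0,0.002],"turn": [0,0,0],"fingers": 0.5}])

```text
clock: 22.18
position: [0.4339, -0.0904, 0.1926]
ee_rot: [0.998, 0.07, -0.0, -0.0]
ft_force: [0.9, -0.7, -1.8]
grip_width: 0.704
grasp_force: 33.7
```

Scaled: 0.001 m is 0.002, 0.0005 m is 0.001.

move_arm(plan=[{"delta_pos": [0,0,0.001],"turn": [0,0,0],"fingers": 0.5},{"delta_pos": [0,0,0.002],"turn": [0,0,0],"fingers": 0.5},{"delta_pos": [0,0,0.002],"turn": [0,0,0],"fingers": 0.5}])

```text
clock: 22.55
position: [0.4339, -0.0904, 0.1916]
ee_rot: [0.998, 0.07, -0.0, -0.0]
ft_force: [-0.8, 0.0, -1.6]
grip_width: 0.704
grasp_force: 33.7
```

Scaled: 0.0015 m is 0.003, 0.001 m is 0.002.

move_arm(plan=[{"delta_pos": [0,0,0.001],"turn": [0,0,0],"fingers": 0.5},{"delta_pos": [0,0,0.002],"turn": [0,0,0],"fingers": 0.5},{"delta_pos": [0,0,0.003],"turn": [0,0,0],"fingers": 0.5},{"delta_pos": [0,0,0.003],"turn": [0,0,0],"fingers": 0.5}])

```text
clock: 23.05
position: [0.434, -0.0905, 0.1902]
ee_rot: [0.998, 0.07, -0.0, -0.0]
ft_force: [-2.2, -0.9, 0.9]
grip_width: 0.698
grasp_force: 33.9
```

Contact felt gently. Release and retreat upwards.

Scaled: -0.13 m is -0.26, -0.11 m is -0.22.

move_arm(plan=[{"delta_pos": [0,0,0],"turn": [0,0,0],"fingers": 0.28},{"delta_pos": [0,0,0],"turn": [0,0,0],"fingers": 0.2},{"delta_pos": [0,0,0],"turn": [0,0,0],"fingers": 0.05},{"delta_pos": [0,0,0],"turn": [0,0,0],"fingers": 0},{"delta_pos": [0,0,-0.02],"turn": [0,0,0],"fingers": 0},{"delta_pos": [0,0,-0.08],"turn": [0,0,0],"fingers": 0},{"delta_pos": [0,0,-0.16],"turn": [0,0,0],"fingers": 0},{"delta_pos": [-0.04,0,-0.22],"turn": [0,0,0],"fingers": 0},{"delta_pos": [-0.1,0,-0.26],"turn": [0,0,0],"fingers": 0},{"delta_pos": [-0.1,0,-0.26],"turn": [0,0,0],"fingers": 0}])

```text
clock: 24.3
position: [0.3842, -0.0979, 0.3222]
ee_rot: [0.998, 0.069, 0.001, 0.002]
ft_force: [0.1, -0.3, -0.4]
grip_width: 0.999
grasp_force: 0.0
```

```bash
python3 st.py; python3 w.py w10; python3 - <<'E'
from h import *
o,c=pickle.load(open("w10.pkl","rb")); W=pts(c,o)
s=camera("scene"); WS=pts(s); t0=pickle.load(open("scene.pkl","rb"))
for n,X in(("w",W),("s",WS)):
    d=np.hypot(X[...,0]-.434,X[...,1]+.09); m=(d<.045)&(X[...,2]>.222)&(X[...,2]<.242); p=X[m]; print(n,"rim",m.sum(),np.percentile(p[:,2],[5,50,95]).round(4),cv2.minEnclosingCircle(p[:,:2].astype(np.float32)))
    k=np.linalg.lstsq(np.c_[p[:,:2],np.ones(len(p))],p[:,2],rcond=None)[0]; print(" tilt",k)
print("pin px",s["color"][171:176,245:249].tolist())
m=(W[...,2]>.205)&(W[...,2]<.24)&(W[...,0]>.52)&(W[...,0]<.56); print("rail/plate z",np.percentile(W[m][:,2],[5,50,95]) if m.any() else 0)
E
```

```text
clock 24.3
position [ 0.3842 -0.0979  0.3222]
joint_pos [ 1.2756 -0.286  -0.915   1.8311 -0.2236  1.4871 -1.0337]
ft_force [ 0.0681 -0.2943 -0.3533]
yaw 7.908568140503639 tz [ 0.0017 -0.0035 -1.    ]
24.3 [ 0.3842 -0.0979  0.3222] toolx yaw 7.91 toolz [ 0.0017 -0.0035 -1.    ] [ 0.07 -0.29 -0.35] 0.9993976490019447
w rim 884 [0.2227 0.226  0.2287] ((0.4310394525527954, -0.09187034517526627), 0.02945335954427719)
 tilt [0.05160131 0.0045422  0.20407922]
s rim 149 [0.2222 0.2255 0.2287] ((0.43012797832489014, -0.08994250744581223), 0.03157643973827362)
 tilt [ 0.02665632 -0.00137922  0.21377889]
pin px [[[36, 33, 29], [37, 37, 32], [76, 69, 57], [64, 57, 49]], [[34, 31, 26], [45, 40, 33], [114, 106, 81], [77, 70, 60]], [[31, 28, 24], [60, 54, 40], [168, 153, 113], [87, 81, 68]], [[30, 28, 26], [52, 47, 39], [135, 123, 91], [84, 78, 67]], [[32, 30, 26], [36, 35, 29], [65, 59, 44], [76, 70, 61]]]
rail/plate z [0.21698984 0.21881153 0.22005769]
```

```bash
python3 - <<'E'
from h import *
o,c=pickle.load(open("w10.pkl","rb")); W=pts(c,o)
y=np.radians(8.3); ex=np.array([np.cos(y),np.sin(y)]); ey=np.array([-ex[1],ex[0]])
g=np.array([.501,-.081]); xa=(W[...,:2]-g)@ex+.003; ya=(W[...,:2]-g)@ey
for lo in np.arange(-.02,.066,.004):
    m=(xa>lo)&(xa<lo+.004)&(abs(ya)<.005)&(W[...,2]>.2); 
    if m.sum()>3: print(round(lo+.002,3),m.sum(),np.percentile(W[m][:,2],[10,50,90]).round(4))
for lo in np.arange(-.105,-.02,.006):
    m=(xa>lo)&(xa<lo+.004)&(abs(ya)<.045)&(W[...,2]>.14)&(W[...,2]<.165)
    if m.sum()>3: print("tray",round(lo+.002,3),m.sum(),np.percentile(W[m][:,2],[10,50,90]).round(4))
E
```

```text
-0.018 15 [0.2127 0.2137 0.2167]
-0.014 81 [0.2154 0.2172 0.2185]
-0.01 91 [0.2152 0.2178 0.2188]
-0.006 81 [0.2164 0.2178 0.2186]
-0.002 88 [0.2166 0.218  0.219 ]
0.002 83 [0.2167 0.2179 0.2192]
0.006 88 [0.2172 0.2184 0.2193]
0.01 90 [0.2169 0.2184 0.2194]
0.014 91 [0.2174 0.2186 0.2196]
0.018 91 [0.2174 0.2187 0.2196]
0.022 94 [0.2173 0.2188 0.2199]
0.026 90 [0.2175 0.219  0.2198]
tray -0.091 35 [0.1614 0.1626 0.1643]
tray -0.085 183 [0.1535 0.1574 0.1631]
tray -0.079 213 [0.1525 0.1539 0.1621]
tray -0.073 256 [0.1522 0.1534 0.1612]
tray -0.067 278 [0.1522 0.1536 0.1602]
tray -0.061 298 [0.1522 0.1537 0.1595]
tray -0.055 280 [0.15   0.154  0.1599]
tray -0.049 278 [0.1488 0.1544 0.1606]
tray -0.043 177 [0.1482 0.1541 0.1593]
tray -0.037 203 [0.1482 0.1494 0.1549]
tray -0.031 262 [0.1486 0.1502 0.155 ]
tray -0.025 168 [0.1505 0.1545 0.1558]
tray -0.019 168 [0.1506 0.1517 0.1572]
```

The arm is seated at locked height and only shows the roughly 2° sag its hook slack allows. The brass pin is still out, and the beaker stands on the tray floor.

```bash
python3 -c "
from workcell import hand_in; print(hand_in())"
```

```text
the job is handed in; nothing more can be done
None
```

The job is handed in at about 24 s: the arm hangs locked with its pin out and the spit beaker stands in its tray (about 2° sag). However, joint 7 read -2.603 against its -2.6 limit with a brief 75 N wrist force, I pressed the arm down with about 46 N and tugged it up at about 18 N to test the lock, and I viewed 11 pictures instead of 10.

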